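# Put the butter dish under the lever-lifted cover

## Robot

A 6-joint arm with a two-finger parallel gripper is mounted at the origin on a cart in front of the work surface, level with it; the furniture and walls round the work are solid. World frame = base frame: x ahead of the robot, y to its left, z up, the work surface at z = 0. Lengths are in m, angles in rad, forces in N, time in s.
With the tool pointing down it reaches from about 0.35 to 0.975 m from the base axis. Payload 4.9 kg.
Tool frame: the origin (TCP) lies at the very end of the fingers, on their centre line; the grasp point (between the pads) lies ctrl.grip_point_offset behind it (ctrl.grip_point_offset is the distance from the TCP to the grasp point, in m); z points along the fingers, y is the line along which they close (so a half turn about z gives the same grasp; the last joint's range is limited). The gripper opens to 85 mm and grips with 20 to 120 N. Pads are 22 mm wide; open, the fingers measure 114 mm over their backs; the gripper's body (76 mm by 85 mm) begins 54 mm behind the grasp point. The pads swing forward as they close: fully open they stand 13 mm farther back than shut.
Start: joints at [1.069, 0.053, 1.613, -0, 1.476, -0.119], TCP at [0.233, 0.58, 0.231] pointing down, gripper open.
Joint ranges: [-3.01, 3.01], [-1.01, 2.22], [0.06, 2.58], [-1.02, 4.17], [0.09, 2.62], [-3.14, 3.14]. Speed limits (rad/s): [2.57, 2.57, 3.14, 3.14, 3.14, 3.14].

## Interface

Orientations are given as a rotation vector (axis times angle).
In Python, from station import ctrl gives the robot as it stands. The module is installed in compiled form; this text tells all that it offers.
- The arm moves only by the tool drive_tool, never from a script. Its argument "steps" is a list of rows, each an object with "translation": the shift along the tool's x, y, z normalised to -1 to 1, where 1 is 4 cm, a list of three; "angular": the turn, a rotation vector about the tool's x, y, z normalised to -1 to 1, where 1 is 8 degrees, a list of three; "gripper": the opening, from 0 (shut) to 1 (fully open). In form: [{"translation": [dx, dy, dz], "angular": [wx, wy, wz], "gripper": gripper}, ...]. A call has 1 to 8 rows; each row shifts and turns the commanded pose from where the row before left it, along the tool's axes as they then stand; what a row does not reach is not made up. A row lasts 1/8 s, in which the tool goes at most 62.5 mm and 10.7 degrees, less where a joint would pass 70% of its speed; a pose out of reach is approached as far as the arm can. A call with a number of a shift or a turn outside -1 to 1 is refused whole. A call with a gripper value outside its range is refused whole. The fingers move at their own pace and stop on an object; "force" is the grip in N (left out, the last holds). Time passes only in rows, so rows that do not move let the fingers close. It gives the time, the measured TCP pose, the force, the opening and the grip force at its end, in the units of the state.
- ctrl.get_obs(): the state, without advancing time (a new reading comes with each control period).
- ctrl.get_image(name): name is "scene" or "top"; returns a dict with "color" (480x640x3 uint8, red, green, blue), "depth" (480x640 float32, m along the optical axis (not along the pixel's ray), 0 where there is no reading), "fx", "fy", "cx", "cy" (pixels), "k1" (the pictures are not rectified: a ray, as slopes to the right and down, at radius r is drawn at 1 + k1 r^2 times it, then the intrinsics apply), "R" (3x3) and "t" (3): a world point X has camera coordinates R X + t. Camera axes: x right, y down, z forward; pixel columns grow to the right and rows downward; lengths in m; the calibration is good to about 2 mm. A picture is of the moment at which its call begins.
- ctrl.finish_job(): hands the job in; it is judged then, once.
The state is a dict: "t": time; "q": joint angles; "dq": joint speeds; "effort": joint torques, N m; "tool_pos": TCP position; "tool_rot": TCP orientation; "contact_force": force on the tool from outside, world axes, zero at the start; "wrist_torque": the same for the moment, N m; "opening": finger opening in m; "grip_force": force on a finger pad.
Only numpy, scipy, OpenCV 4.12 (cv2) and the standard library are available. Lean on these libraries where they do the work, as an engineer would, in place of code of your own. Each camera call takes 0.05 s, during which the arm holds its last target. There are 200 camera calls.

## Task

Without gripping or lifting anything, put the open butter dish away under the clear hinged cover: press the lever right down so that the cover lifts, slide the lever to the right under its catch so that it stays open by itself, and push the dish along the worktop in under the cover. Then free the lever from the catch and let it up slowly under your fingertip, so that the cover closes over the dish without slamming; work the cover only by its lever and leave the other things where they stand.

Things in the scene. Friction and masses are not known exactly. Their poses are not given: they have to be found in the camera images.
- keeper: food keeper fixed on the worktop: U-shaped metal base (8 mm high side strips, 214 mm between them, open towards the robot), hinged clear cover, press lever along its right side. Origin: on the worktop under the middle of the cover's hinge line at the back; own x points away from the robot, own y left, z up; the open front faces own -x. The worktop runs through bare under the cover
- dish_home (a point): on the worktop, keeper (-95, 0) mm, axes as the keeper: best place for the dish's centre. The cover closes over the dish if it stands within 15 mm of this along own x, 25 mm along own y, square to the keeper within about 0.1 rad. A bar 10 mm high, with its front face at keeper x = -22 mm, stops the dish at the back
- cover: clear cover with slim metal edging: box open below, 180 (own x) x 228 (own y) x 94 mm, 0.3 kg, hinged on its lower back edge, 22 mm above the worktop; origin mid hinge line. Closed: front wall at keeper x = -182, top at 106 mm. It tips up and back; locked open, its front lower edge stands at about keeper x = -107 mm, 168 mm above the worktop, and nothing of it is higher than 225 mm
- cover_hinge (a joint): opening angle of the cover, rad: 0 closed, 1.15 with the lever fully down, about 1.0 when locked open. A pin in a slot ties it to the lever: it goes up as the lever goes down, and falls shut by its weight and a spring if the lever is let go outside the catch. Closing faster than 1.2 rad/s below 0.5 rad counts as a slam
- lever_press (a joint): turn of the lever, rad: 0 up (cover closed), 0.40 fully down (hard stop), about 0.345 locked open (arm resting up against the catch). Force at the plate to press it: about 8.5 N at first, 4 N at the bottom
- lever_side (a joint): sideways place of the lever on its pivot, m: 0 free (left), 0.020 fully right (keeper -y); a spring of 0.3 to 0.6 N brings it to 0. It moves sideways only while nearly fully down (lever_press over 0.37). To lock: press fully down, slide fully right, let it rise: it rests under the catch behind a 2.5 mm lip. To free: press fully down, slide fully left, then let it rise
- plate_top (a point): middle of the press plate's top face, 42 mm along x, 60 mm wide, raised lips 7 mm high on the left and right edges (54 mm apart); follows the plate. At rest at keeper (-222, -155) mm, 79 mm above the worktop; fully down 24 mm above it; 20 mm farther right when pushed right. Its front edge is tipped up 9 degrees at rest and down 14 degrees when pressed
- press_plate: lever arm (10 mm bar) and press plate, one metal piece; its origin is on the pivot line, not on the plate. The arm runs through an upside-down-J slot in an 84 mm tall metal gate (the catch) that stands beside the keeper's base, 50 mm behind the plate's middle
- butter_dish: open white ceramic butter dish, 106 (own x) x 150 (own y) x 56 mm tall, 0.4 kg, nearly upright sides. Stands on the worktop before the keeper's open front, its centre 165 to 184 mm short of dish_home, up to 30 mm to one side, turned up to 0.2 rad. Origin: centre of its underside
- salt_shaker: glass salt shaker with a grey cap, 44 mm wide, 90 mm tall, stands left of the cover's front. Origin: centre of the underside. To be left alone
- spice_jar: spice jar with a green cap, 46 mm wide, 106 mm tall, stands to the left of the cover. Origin: centre of the underside. To be left alone
- teaspoon: teaspoon with a dark red handle, 130 mm long along its own x, 27 mm wide, 12 mm high, lies left of the dish. Origin: centre of the underside. To be left alone
- small_cup: small white cup, 65 mm wide, 93 mm over its handle, 49 mm tall, to the right of the lever; its origin lies about 14 mm from the bowl's centre towards the handle. To be left alone
- jam_jar: jam jar, 68 mm wide, 84 mm tall, farther left. Origin: centre of the underside. To be left alone
- tea_box: cardboard tea box 63 x 131 x 66 mm, farther left. Origin: centre of the underside. To be left alone
- food_tin: flat oval food tin 63 x 105 x 26 mm, farther right. Origin: centre of the underside. To be left alone

How it is judged:
By the outcome, as a careful person would: the job done as asked, in the order asked, and still so for the second after the job is handed in, with the robot touching nothing.
It also fails if it takes over 67 s, if anything falls off the work surface, if the arm or the gripper's body presses on something with over 40 N, if the wrist force passes 120 N, or if a joint passes its speed limit or range.

## Working session

There is one attempt and no reset: what is moved stays moved. The work goes in short steps, Python scripts to look and compute and a tool call to move; the robot and the scene stay as the last step left them, time stands still between calls to the robot, and variables do not carry over. Pictures are saved under pics/ and viewed, at most 10 in all, crops included, and the job is handed in when it is done.

Besides the shell and the picture viewer there is one more tool, called after ">>>" in YAML: its name, and indented under it one key for each argument. drive_tool: Moves the arm, as the interface text tells. Its arguments: {"type":"object","properties":{"steps":{"type":"array"},"force":{"type":"number"}},"required":["steps"]}

```bash
mkdir -p pics; cat > h.py <<'E'
import numpy as np, cv2
from station import ctrl
def grab(name):
    return ctrl.get_image(name)
def K(im): return np.array([[im["fx"],0,im["cx"]],[0,im["fy"],im["cy"]],[0,0,1.]])
def ray(im,uv):
    uv=np.asarray(uv,float).reshape(-1,2)
    d=np.c_[(uv[:,0]-im["cx"])/im["fx"],(uv[:,1]-im["cy"])/im["fy"]]
    s=d.copy()
    for _ in range(20): s=d/(1+im["k1"]*(s**2).sum(1,keepdims=True))
    return s
def onplane(im,uv,z):
    s=ray(im,uv); R=np.array(im["R"]);t=np.array(im["t"])
    c=-R.T@t; w=np.c_[s,np.ones(len(s))]@R
    return c+w*((z-c[2])/w[:,2])[:,None]
def cloud(im):
    v,u=np.mgrid[:480,:640]; s=ray(im,np.c_[u.ravel(),v.ravel()])
    d=im["depth"].ravel()[:,None]
    P=(np.c_[s*d,d]-np.array(im["t"]))@np.array(im["R"])
    P[d[:,0]==0]=np.nan
    return P.reshape(480,640,3)
E
python3 - <<'E'
from h import *
o=ctrl.get_obs();print({k:np.round(v,3).tolist() for k,v in o.items()}, ctrl.grip_point_offset)
for n in ("scene","top"):
    im=grab(n);cv2.imwrite(f"pics/{n}0.png",im["color"][...,::-1]);np.savez(f"{n}0.npz",**im)
    print(n,np.round(-np.array(im["R"]).T@im["t"],3),im["k1"])
E
```

```text
{'t': 0.0, 'q': [1.069, 0.053, 1.614, 0.0, 1.476, -0.119], 'dq': [0.001, 0.001, -0.0, -0.0, 0.0, 0.001], 'effort': [0.0, -39.368, -37.018, -0.0, 0.007, -0.0], 'tool_pos': [0.233, 0.579, 0.23], 'tool_rot': [-0.597, -3.084, 0.003], 'contact_force': [-0.101, 0.942, 0.154], 'wrist_torque': [-0.002, -0.031, -0.01], 'grip_force': 0.0, 'opening': 0.085} 0.0187
scene [ 0.483 -0.791  1.035] -0.05286633861682865
top [ 0.448 -0.115  1.249] -0.009152861994671531
```

View pics/scene0.png

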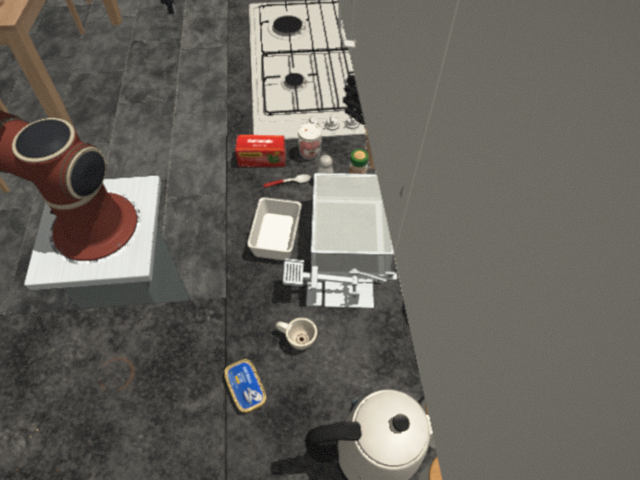

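View pics/top0.png

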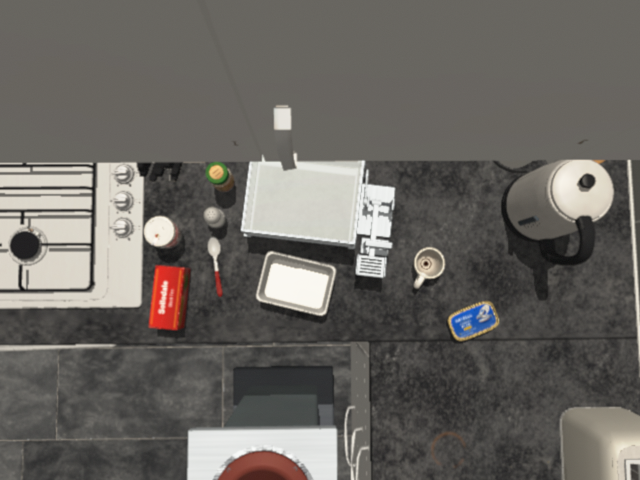

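The views show the dish at top (297,283), the plate at top (371,264), the cover's front edge at top (242–357, ~238), and a wall cabinet hiding everything above row 160. Next I'll measure these.

```bash
python3 - <<'E'
from h import *
for n,(x0,y0,x1,y1) in dict(top=(225,150,405,330)).items():
    im=np.load(n+"0.npz");c=im["color"][y0:y1,x0:x1,::-1]
    cv2.imwrite(f"pics/{n}c.png",cv2.resize(c,(600,600),interpolation=cv2.INTER_CUBIC))
im=np.load("top0.npz");P=cloud(im)
# cabinets / overhang
q=P[60:150:30,100:600:100];print(np.round(q.reshape(-1,3),2).tolist())
# dish rim: points 0.045-0.065 in region
box=np.zeros((480,640),bool);box[245:325,250:345]=1
m=box&(P[...,2]>.045)&(P[...,2]<.065)
pts=P[m];print("dish",m.sum(),pts.mean(0))
r=cv2.minAreaRect(pts[:,:2].astype(np.float32)*1000);print(r)
box[:]=0;box[250:285,352:390]=1
m=box&(P[...,2]>.05)&(P[...,2]<.1);pts=P[m];print("plate",m.sum(),np.median(pts,0),cv2.minAreaRect(pts[:,:2].astype(np.float32)*1000))
# z profile rows around keeper
for u in (250,300,352,375):
    print(u,[(v,*np.round(P[v,u],3)) for v in range(160,290,12)])
E
```

```text
[[0.62, 0.04, 0.83], [0.62, -0.03, 0.83], [0.62, -0.11, 0.83], [0.62, -0.18, 0.83], [0.62, -0.26, 0.83], [0.62, 0.07, 0.77], [0.62, -0.02, 0.77], [0.62, -0.1, 0.77], [0.62, -0.19, 0.77], [0.62, -0.28, 0.77], [0.62, 0.1, 0.68], [0.62, -0.0, 0.68], [0.62, -0.1, 0.68], [0.62, -0.2, 0.68], [0.62, -0.31, 0.68]]
dish 596 [ 0.46007164 -0.07307288  0.05357914]
((460.2209167480469, -75.8034896850586), (150.7640838623047, 106.48059844970703), 76.00982666015625)
plate 622 [ 0.49416814 -0.23187135  0.08010369] ((500.67913818359375, -231.54498291015625), (60.14612579345703, 55.059200286865234), 83.1904525756836)
250 [(160, np.float64(0.619), np.float64(-0.031), np.float64(0.505)), (172, np.float64(0.687), np.float64(0.014), np.float64(0.105)), (184, np.float64(0.662), np.float64(0.014), np.float64(0.106)), (196, np.float64(0.636), np.float64(0.013), np.float64(0.11)), (208, np.float64(0.613), np.float64(0.014), np.float64(0.105)), (220, np.float64(0.588), np.float64(0.014), np.float64(0.107)), (232, np.float64(0.563), np.float64(0.013), np.float64(0.108)), (244, np.float64(0.548), np.float64(0.02
[... 1661 characters left out ...]
 np.float64(0.62), np.float64(-0.198), np.float64(0.498)), (172, np.float64(0.707), np.float64(-0.253), np.float64(-0.002)), (184, np.float64(0.68), np.float64(-0.252), np.float64(0.001)), (196, np.float64(0.652), np.float64(-0.251), np.float64(0.005)), (208, np.float64(0.618), np.float64(-0.245), np.float64(0.055)), (220, np.float64(nan), np.float64(nan), np.float64(nan)), (232, np.float64(0.567), np.float64(-0.244), np.float64(0.057)), (244, np.float64(0.539), np.float64(-0.241), np.float64(0.085)), (256, np.float64(0.519), np.float64(-0.249), np.float64(0.003)), (268, np.float64(0.49), np.float64(-0.24), np.float64(0.082)), (280, np.float64(0.466), np.float64(-0.249), np.float64(-0.003))]
```

View pics/topc.png

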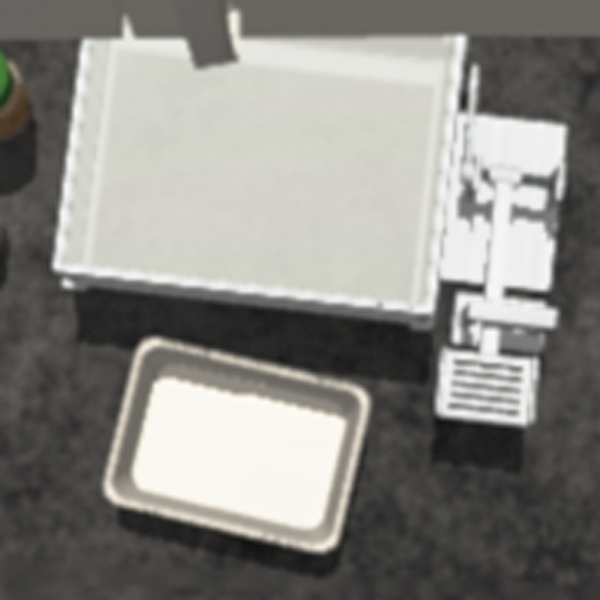

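```bash
python3 - <<'E'
from h import *
im=np.load("top0.npz");P=cloud(im)
m=np.zeros((480,640),bool);m[160:255,236:364]=1
m&=(P[...,2]>.085)&(P[...,2]<.125)&(P[...,0]>.5)
m=cv2.morphologyEx(m.astype(np.uint8),cv2.MORPH_OPEN,np.ones((3,3)))
v,u=np.nonzero(m)
W=onplane(im,np.c_[u,v],.106)
def line(y,x):
    A=np.c_[np.ones(len(x)),x]
    w=np.ones(len(x),bool)
    for _ in range(5):
        k=np.linalg.lstsq(A[w],y[w],rcond=None)[0]; w=abs(y-A@k)<.003
    return k,w.sum()
hv=P[160:255,236:364,2]
L=[];Rr=[];F=[]
for r in range(170,236,2):
    c=u[v==r]; L.append((c.min()-.5,r));Rr.append((c.max()+.5,r))
for c in range(256,346,3):
    r=v[u==c];F.append((c,r.max()+.5))
for n,e in (("L",L),("R",Rr)):
    w=onplane(im,e,.106);k,_=line(w[:,1],w[:,0]);print(n,k,"yaw",np.arctan(k[1]),_,len(w))
w=onplane(im,F,.106);k,_=line(w[:,0],w[:,1]);print("F",k,"yaw",-np.arctan(k[1]),_,len(w))
# dish rim rays via depth rect
box=np.zeros((480,640),np.uint8);box[245:325,250:345]=1
h=((P[...,2]>.04)&(P[...,2]<.065)).astype(np.uint8)*box
cn=max(cv2.findContours(h,0,1)[0],key=cv2.contourArea)[:,0]
w=onplane(im,cn,.056);print("dish",cv2.minAreaRect((w[:,:2]*1000).astype(np.float32)))
h=((P[...,2]>.05)&(P[...,2]<.11)).astype(np.uint8);h[:250]=0;h[290:]=0;h[:,:350]=0;h[:,392:]=0
cn=max(cv2.findContours(h,0,1)[0],key=cv2.contourArea)[:,0]
w=onplane(im,cn,.082);print("plate",cv2.minAreaRect((w[:,:2]*1000).astype(np.float32)))
# mast: high things near
for a in (("cup",395,445,240,295),):
    s=P[a[3]:a[4],a[1]:a[2]].reshape(-1,3);s=s[s[:,2]>.02];print(a[0],s.min(0),s.max(0))
s=P[205:300,203:228].reshape(-1,3);s=s[s[:,2]>.006];print("spoon/shaker",s.min(0),s.max(0))
for q in ((115,283),(130,284),(155,287),(165,290)): print(np.round(P[q],3))
E
```

```text
L [ 0.10492317 -0.12611689] yaw -0.12545455430035263 31 33
R [-0.1305095  -0.12415378] yaw -0.12352170333191226 32 33
F [0.56167243 0.12428511] yaw -0.12365103934178033 30 30
dish ((460.2105712890625, -75.96552276611328), (149.94766235351562, 106.34196472167969), 76.10599517822266)
plate ((500.15093994140625, -231.65887451171875), (60.711727142333984, 54.17609405517578), 83.14336395263672)
cup [ 0.44780877 -0.39194569  0.02000187] [ 0.53278459 -0.32702381  0.05407502]
spoon/shaker [0.42830942 0.07681639 0.00600363] [0.62396081 0.12699823 0.09456706]
[ 0.612 -0.087  0.724]
[ 0.598 -0.088  0.722]
[ 0.589 -0.087  0.658]
[ 0.588 -0.089  0.616]
```

```bash
cat >> h.py <<'E'
from scipy.spatial.transform import Rotation as Ro
YAW=-.124
EX=np.array([np.cos(YAW),np.sin(YAW),0]);EY=np.array([-EX[1],EX[0],0]);O=np.array([.7346,-.1045,0])
def k2w(p): return O+p[0]*EX+p[1]*EY+np.array([0,0,p[2]])
def w2k(p): d=np.asarray(p)-O; return np.array([d@EX,d@EY,p[2]])
def plan(p,tilt=0):
    """p keeper target (m), tilt deg: body leaning back to robot. prints turn first, then shift in the turned tool axes"""
    o=ctrl.get_obs();R0=Ro.from_rotvec(o["tool_rot"])
    Rt=Ro.from_matrix(np.c_[-EX,EY,[0,0,-1]])*Ro.from_euler("y",-tilt,degrees=True)
    w=(R0.inv()*Rt).as_rotvec(degrees=True)/8
    d=Rt.inv().apply(k2w(p)-o["tool_pos"])/.04; d0=R0.inv().apply(k2w(p)-o["tool_pos"])/.04
    print("z-axis",np.round(Rt.apply([0,0,1]),2),"at k",np.round(w2k(o["tool_pos"])*1000,1),"ang",np.round(w,3),"tr(new axes)",np.round(d,2),"tr(old axes)",np.round(d0,2))
E
python3 -c "
from h import *
plan((-.222,-.163,.2)); print(w2k((.4602,-.076,0)),w2k((.4942,-.2319,.08)))"
```

```text
z-axis [ 0.  0. -1.] at k [-582.1  616.5  230.2] ang [-0.013 -0.003 -1.853] tr(new axes) [ -9.   -19.49   0.75] tr(old axes) [-13.69 -16.53   0.78]
[-0.27581806 -0.0056573   0.        ] [-0.22279702 -0.15615507  0.08      ]
```

>>> drive_tool:
  steps:
    - {"translation":[0,0,0],"angular":[0,0,-0.93],"gripper":0}
    - {"translation":[0,0,0],"angular":[0,0,-0.92],"gripper":0}
    - {"translation":[-0.45,-0.975,0],"angular":[0,0,0],"gripper":0}
    - {"translation":[-0.45,-0.975,0],"angular":[0,0,0],"gripper":0}
    - {"translation":[-0.45,-0.975,0],"angular":[0,0,0],"gripper":0}
    - {"translation":[-0.45,-0.975,0],"angular":[0,0,0],"gripper":0}
    - {"translation":[-0.45,-0.975,0],"angular":[0,0,0],"gripper":0}
    - {"translation":[-0.45,-0.975,0],"angular":[0,0,0],"gripper":0}

```text
t: 1.1
tool_pos: [0.3115, 0.3327, 0.2308]
tool_rot: [-0.195, -3.135, 0.001]
contact_force: [-0.1, -0.5, 0.1]
opening: 0.0001
grip_force: 0.0
```

>>> drive_tool:
  steps:
    - {"translation":[-0.45,-0.975,0],"angular":[0,0,0],"gripper":0}
    - {"translation":[-0.45,-0.975,0],"angular":[0,0,0],"gripper":0}
    - {"translation":[-0.45,-0.975,0],"angular":[0,0,0],"gripper":0}
    - {"translation":[-0.45,-0.975,0],"angular":[0,0,0],"gripper":0}
    - {"translation":[-0.45,-0.975,0],"angular":[0,0,0],"gripper":0}
    - {"translation":[-0.45,-0.975,0],"angular":[0,0,0],"gripper":0}
    - {"translation":[-0.45,-0.975,0],"angular":[0,0,0],"gripper":0}
    - {"translation":[-0.45,-0.975,0],"angular":[0,0,0],"gripper":0}

```text
t: 2.1
tool_pos: [0.4157, 0.0053, 0.2309]
tool_rot: [-0.196, -3.135, -0.0]
contact_force: [1.0, -0.1, -0.6]
opening: -0.0002
grip_force: 0.0
```

>>> drive_tool:
  steps:
    - {"translation":[-0.45,-0.975,0.2],"angular":[0,0,0],"gripper":0}
    - {"translation":[-0.45,-0.975,0.2],"angular":[0,0,0],"gripper":0}
    - {"translation":[-0.45,-0.975,0.2],"angular":[0,0,0],"gripper":0}
    - {"translation":[-0.45,-0.975,0.15],"angular":[0,0,0],"gripper":0}
    - {"translation":[0,0,0],"angular":[0,0,0],"gripper":0}
    - {"translation":[0,0,0],"angular":[0,0,0],"gripper":0}

```text
t: 2.85
tool_pos: [0.4674, -0.1566, 0.2009]
tool_rot: [-0.196, -3.135, -0.001]
contact_force: [-0.5, 0.2, 0.6]
opening: 0.0003
grip_force: 0.0
```

```bash
python3 - <<'E'
from h import *
o=ctrl.get_obs();print(o["t"],o["opening"],np.round(o["contact_force"],2),np.round(o["q"],2))
plan((-.222,-.163,.1))
im=grab("top");cv2.imwrite("pics/a.png",cv2.resize(im["color"][150:330,320:500,::-1],(600,600),interpolation=cv2.INTER_CUBIC))
P=cloud(im)
s=P[150:340,330:420].reshape(-1,3);s=s[(s[:,2]>.18)&(s[:,2]<.5)&(s[:,0]<.6)];print(s.min(0),s.max(0))
E
```

```text
2.85 0.00032421096602810025 [-0.47  0.22  0.65] [-0.47 -0.25  1.95  0.    1.45 -1.92]
z-axis [ 0.  0. -1.] at k [-258.7  -84.7  200.9] ang [ 0.005 -0.007 -0.005] tr(new axes) [-0.92 -1.96  2.52] tr(old axes) [-0.92 -1.96  2.52]
[ 0.37908067 -0.22409028  0.44511301] [ 0.52390378 -0.13568918  0.4999615 ]
```

View pics/a.png

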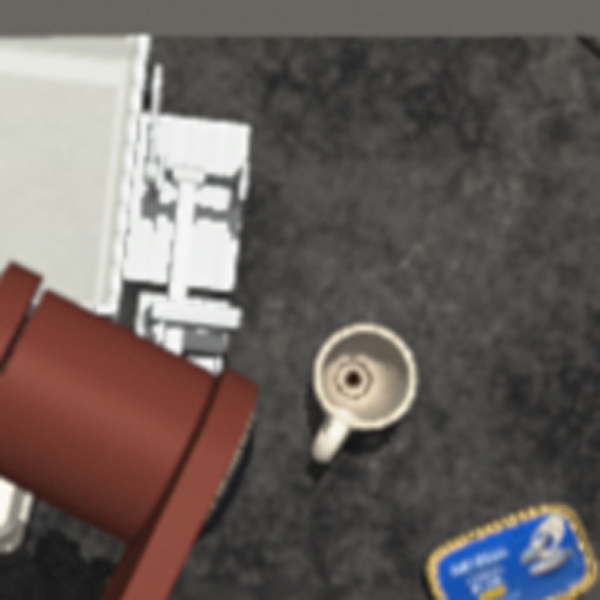

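```bash
python3 -c "
from h import *
plan((-.222,-.163,.095),12)"
```

```text
z-axis [ 0.21 -0.03 -0.98] at k [-258.7  -84.4  201.2] ang [ 4.000e-03 -1.503e+00  1.000e-03] tr(new axes) [-0.34 -1.97  2.79] tr(old axes) [-0.92 -1.97  2.65]
```

>>> drive_tool:
  steps:
    - {"translation":[0,0,0],"angular":[0,-0.75,0],"gripper":0}
    - {"translation":[0,0,0],"angular":[0,-0.75,0],"gripper":0}
    - {"translation":[-0.17,-0.98,0],"angular":[0,0,0],"gripper":0}
    - {"translation":[-0.17,-0.98,0],"angular":[0,0,0],"gripper":0}
    - {"translation":[0,0,0.93],"angular":[0,0,0],"gripper":0}
    - {"translation":[0,0,0.93],"angular":[0,0,0],"gripper":0}
    - {"translation":[0,0,0.93],"angular":[0,0,0],"gripper":0}
    - {"translation":[0,0,0],"angular":[0,0,0],"gripper":0}

```text
t: 3.9
tool_pos: [0.4924, -0.2366, 0.0917]
tool_rot: [0.18, 2.933, -0.013]
contact_force: [0.3, 0.3, 0.5]
opening: -0.0004
grip_force: 0.0
```

```bash
python3 - <<'E'
from h import *
o=ctrl.get_obs();print(np.round(o["contact_force"],2))
plan((-.222,-.163,.028),12)
im=grab("scene");cv2.imwrite("pics/b.png",cv2.resize(im["color"][200:350,230:420,::-1],(760,600),interpolation=cv2.INTER_CUBIC))
E
```

```text
[0.34 0.28 0.52]
z-axis [ 0.21 -0.03 -0.98] at k [-224.  -161.1   91.7] ang [ 0.027 -0.044  0.005] tr(new axes) [ 0.28 -0.05  1.57] tr(old axes) [ 0.27 -0.05  1.57]
```

View pics/b.png

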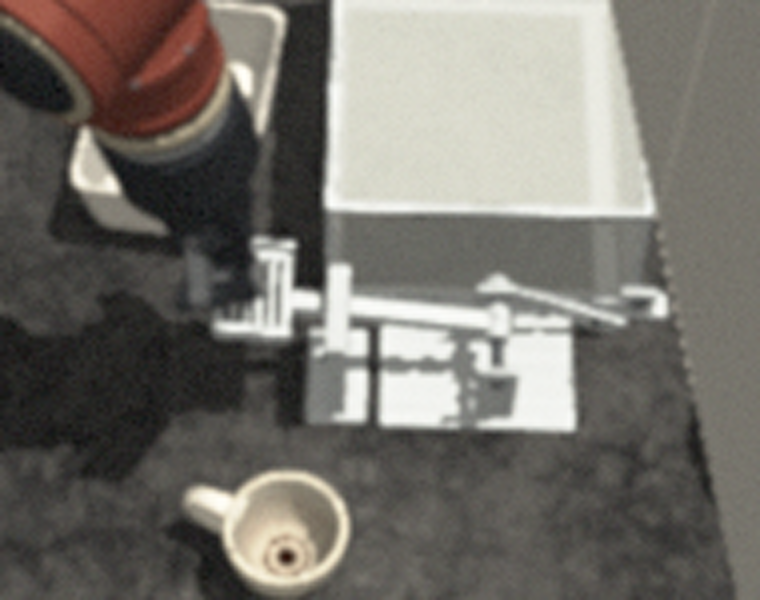

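The fingers stand over the robot-side half of the plate (crop (235,290), plate spans 213–295). I'll check the tip and the plate in depth.

```bash
python3 - <<'E'
from h import *
im=grab("scene");P=cloud(im);Q=(P-O)@np.c_[EX,EY,[0,0,1]]
c=im["color"].astype(int);dark=c.max(2)<75;bright=c.min(2)>140
def rep(n,m):
    s=Q[m]*1000;print(n,len(s),np.round(np.percentile(s,[2,50,98],axis=0),1).tolist())
near=(abs(Q[...,0]+.222)<.05)&(abs(Q[...,1]+.155)<.05)
rep("plate",near&bright&(Q[...,2]>.06)&(Q[...,2]<.1)&(Q[...,0]<-.196))
for a,b in ((.083,.095),(.095,.105),(.105,.12),(.12,.14)): rep((a,b),near&~bright&(Q[...,2]>a)&(Q[...,2]<b))
E
```

```text
plate 225 [[-235.5, -186.1, 71.4], [-208.9, -164.7, 77.6], [-197.3, -127.4, 86.5]]
(0.083, 0.095) 16 [[-237.7, -196.0, 83.1], [-177.3, -116.8, 84.5], [-172.9, -114.3, 93.4]]
(0.095, 0.105) 15 [[-224.7, -175.8, 95.7], [-212.8, -168.3, 101.1], [-173.6, -116.0, 103.6]]
(0.105, 0.12) 18 [[-222.2, -176.9, 106.1], [-216.5, -171.4, 112.0], [-212.6, -161.7, 117.6]]
(0.12, 0.14) 23 [[-221.9, -177.1, 120.2], [-216.6, -169.5, 129.2], [-214.2, -141.1, 139.8]]
```

>>> drive_tool:
  steps:
    - {"translation":[0.0,0,0.15],"angular":[0,0,0],"gripper":0}
    - {"translation":[0.0,0,0.15],"angular":[0,0,0],"gripper":0}
    - {"translation":[0.03,0,0.15],"angular":[0,0,0],"gripper":0}
    - {"translation":[0.03,0,0.15],"angular":[0,0,0],"gripper":0}
    - {"translation":[0.03,0,0.15],"angular":[0,0,0],"gripper":0}
    - {"translation":[0.03,0,0.15],"angular":[0,0,0],"gripper":0}
    - {"translation":[0,0,0],"angular":[0,0,0],"gripper":0}

```text
t: 4.88
tool_pos: [0.4968, -0.2402, 0.0591]
tool_rot: [0.182, 2.927, -0.02]
contact_force: [-4.0, 0.3, 6.0]
opening: 0.0001
grip_force: 2.8
```

```bash
python3 -c "
from h import *
plan((-.222,-.163,.028),12);print(ctrl.get_obs()['contact_force'])"
```

```text
z-axis [ 0.21 -0.03 -0.98] at k [-219.2 -164.    59.1] ang [-0.005 -0.004 -0.002] tr(new axes) [0.23 0.03 0.75] tr(old axes) [0.23 0.03 0.75]
[-4.03486908  0.33756193  6.01275215]
```

>>> drive_tool:
  steps:
    - {"translation":[0.03,0,0.15],"angular":[0,0,0],"gripper":0}
    - {"translation":[0.03,0,0.15],"angular":[0,0,0],"gripper":0}
    - {"translation":[0.03,0,0.15],"angular":[0,0,0],"gripper":0}
    - {"translation":[0.03,0,0.15],"angular":[0,0,0],"gripper":0}
    - {"translation":[0.03,0,0.15],"angular":[0,0,0],"gripper":0}
    - {"translation":[0,0,0],"angular":[0,0,0],"gripper":0}

```text
t: 5.62
tool_pos: [0.4974, -0.2398, 0.0279]
tool_rot: [0.183, 2.927, -0.019]
contact_force: [-1.5, 0.0, 2.7]
opening: 0.0001
grip_force: 0.9
```

>>> drive_tool:
  steps:
    - {"translation":[0.02,0,0.08],"angular":[0,0,0],"gripper":0}
    - {"translation":[0.02,0,0.08],"angular":[0,0,0],"gripper":0}
    - {"translation":[0,0,0],"angular":[0,0,0],"gripper":0}

```text
t: 6.0
tool_pos: [0.4981, -0.2408, 0.0235]
tool_rot: [0.182, 2.925, -0.022]
contact_force: [-4.3, 1.3, 14.4]
opening: 0.0001
grip_force: 7.6
```

>>> drive_tool:
  steps:
    - {"translation":[0,-0.1,0],"angular":[0,0,0],"gripper":0}
    - {"translation":[0,-0.1,0],"angular":[0,0,0],"gripper":0}
    - {"translation":[0,-0.1,0],"angular":[0,0,0],"gripper":0}
    - {"translation":[0,-0.1,0],"angular":[0,0,0],"gripper":0}
    - {"translation":[0,-0.1,0],"angular":[0,0,0],"gripper":0}
    - {"translation":[0,0,0],"angular":[0,0,0],"gripper":0}

```text
t: 6.75
tool_pos: [0.4958, -0.2601, 0.0235]
tool_rot: [0.183, 2.925, -0.019]
contact_force: [-4.6, 3.1, 13.3]
opening: -0.0001
grip_force: 6.7
```

>>> drive_tool:
  steps:
    - {"translation":[0,-0.06,0],"angular":[0,0,0],"gripper":0}
    - {"translation":[0,-0.06,0],"angular":[0,0,0],"gripper":0}
    - {"translation":[0,0,0],"angular":[0,0,0],"gripper":0}

```text
t: 7.12
tool_pos: [0.4953, -0.2629, 0.0232]
tool_rot: [0.183, 2.925, -0.014]
contact_force: [-2.1, 10.0, 14.1]
opening: 0.0001
grip_force: 7.4
```

```bash
python3 - <<'E'
from h import *
print(w2k(ctrl.get_obs()["tool_pos"]))
im=grab("scene");cv2.imwrite("pics/c.png",cv2.resize(im["color"][200:350,230:420,::-1],(760,600),interpolation=cv2.INTER_CUBIC))
E
```

```text
[-0.21783383 -0.18681162  0.02323242]
```

View pics/c.png

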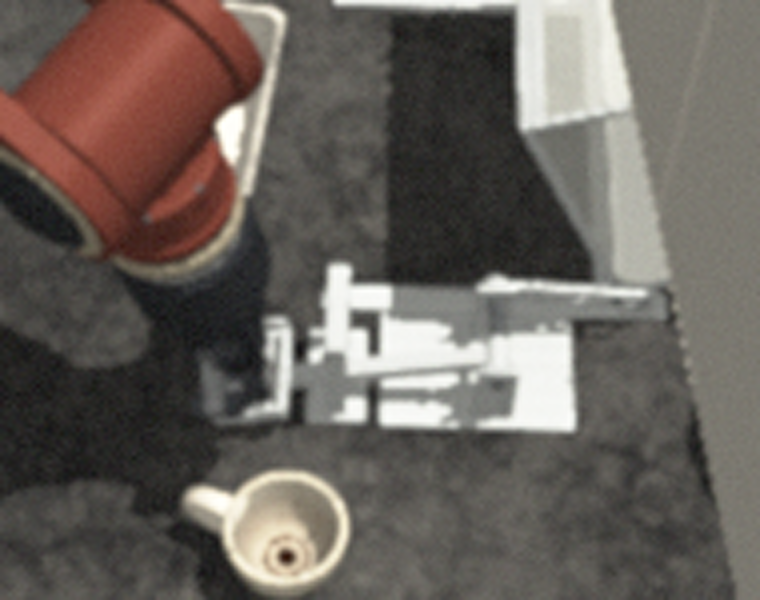

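The cover is open and the plate is against its right-hand stop (10 N sideways). Next I let it rise under the catch.

>>> drive_tool:
  steps:
    - {"translation":[-0.01,0,-0.04],"angular":[0,0,0],"gripper":0}
    - {"translation":[-0.01,0,-0.04],"angular":[0,0,0],"gripper":0}
    - {"translation":[-0.01,0,-0.04],"angular":[0,0,0],"gripper":0}
    - {"translation":[-0.01,0,-0.04],"angular":[0,0,0],"gripper":0}
    - {"translation":[-0.01,0,-0.04],"angular":[0,0,0],"gripper":0}
    - {"translation":[0,0,0],"angular":[0,0,0],"gripper":0}

```text
t: 7.92
tool_pos: [0.494, -0.2643, 0.0296]
tool_rot: [0.183, 2.928, -0.019]
contact_force: [-2.8, 2.2, 4.3]
opening: 0.0002
grip_force: 2.0
```

>>> drive_tool:
  steps:
    - {"translation":[-0.01,0,-0.04],"angular":[0,0,0],"gripper":0}
    - {"translation":[-0.01,0,-0.04],"angular":[0,0,0],"gripper":0}
    - {"translation":[-0.01,0,-0.04],"angular":[0,0,0],"gripper":0}
    - {"translation":[0,0,0],"angular":[0,0,0],"gripper":0}

```text
t: 8.43
tool_pos: [0.4947, -0.2646, 0.0349]
tool_rot: [0.182, 2.926, -0.02]
contact_force: [0.1, 1.2, 0.5]
opening: -0.0001
grip_force: 0.0
```

>>> drive_tool:
  steps:
    - {"translation":[-0.03,0,-0.15],"angular":[0,0,0],"gripper":0}
    - {"translation":[-0.06,0,-0.3],"angular":[0,0,0],"gripper":0}
    - {"translation":[-0.2,0,-0.95],"angular":[0,0,0],"gripper":0}
    - {"translation":[-0.2,0,-0.95],"angular":[0,0,0],"gripper":0}
    - {"translation":[-0.1,0,-0.5],"angular":[0,0,0],"gripper":0}
    - {"translation":[0,0,0],"angular":[0,0,0],"gripper":0}

```text
t: 9.18
tool_pos: [0.4953, -0.2654, 0.1547]
tool_rot: [0.182, 2.922, -0.024]
contact_force: [0.2, -0.6, 0.0]
opening: -0.0003
grip_force: 0.0
```

```bash
python3 - <<'E'
from h import *
plan((-.37,-.008,.13),5)
im=grab("scene");P=cloud(im);Q=(P-O)@np.c_[EX,EY,[0,0,1]]
br=im["color"].min(2)>140
s=Q[br&(abs(Q[...,0]+.222)<.03)&(abs(Q[...,1]+.17)<.05)&(Q[...,2]>.015)&(Q[...,2]<.09)]
print(len(s),np.percentile(s,[2,50,98],axis=0))
cv2.imwrite("pics/d.png",cv2.resize(im["color"][170:350,230:420,::-1],(633,600),interpolation=cv2.INTER_CUBIC))
E
```

```text
z-axis [ 0.09 -0.01 -1.  ] at k [-217.5 -189.3  154.7] ang [-0.023  0.912  0.   ] tr(new axes) [3.85 4.53 0.28] tr(old axes) [ 3.86  4.53 -0.22]
436 [[-0.24090582 -0.20582028  0.02459935]
 [-0.22091327 -0.17448359  0.03066916]
 [-0.2002866  -0.14725814  0.03912797]]
```

View pics/d.png

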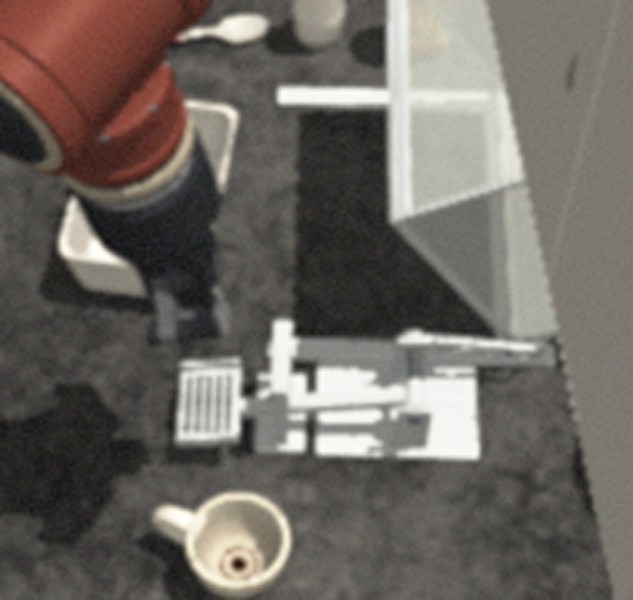

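The lever stays locked: plate at keeper y −175, 31 mm high, and the cover stands open. On to the dish.

>>> drive_tool:
  steps:
    - {"translation":[0,0,0],"angular":[-0.02,0.91,0],"gripper":0}
    - {"translation":[0.77,0.91,0.05],"angular":[0,0,0],"gripper":0.5}
    - {"translation":[0.77,0.91,0.05],"angular":[0,0,0],"gripper":1}
    - {"translation":[0.77,0.91,0.05],"angular":[0,0,0],"gripper":1}
    - {"translation":[0.77,0.91,0.05],"angular":[0,0,0],"gripper":1}
    - {"translation":[0.77,0.91,0.05],"angular":[0,0,0],"gripper":1}
    - {"translation":[0,0,0],"angular":[0,0,0],"gripper":1}

```text
t: 10.1
tool_pos: [0.3627, -0.0625, 0.1263]
tool_rot: [0.185, 3.056, -0.002]
contact_force: [0.3, -0.7, 0.1]
opening: 0.0851
grip_force: 0.0
```

```bash
python3 - <<'E'
from h import *
print(np.round(ctrl.get_obs()["q"],2),ctrl.get_obs()["opening"])
plan((-.37,-.008,.014),5)
E
```

```text
[-0.39 -0.64  2.34  0.03  1.36 -1.85] 0.08506183030956019
z-axis [ 0.09 -0.01 -1.  ] at k [-374.3   -4.3  126.3] ang [ 0.029 -0.056  0.019] tr(new axes) [ 0.14 -0.09  2.81] tr(old axes) [ 0.12 -0.1   2.81]
```

>>> drive_tool:
  steps:
    - {"translation":[0.06,-0.03,0.7],"angular":[0,0,0],"gripper":1}
    - {"translation":[0.06,-0.03,0.7],"angular":[0,0,0],"gripper":1}
    - {"translation":[0.06,-0.03,0.7],"angular":[0,0,0],"gripper":1}
    - {"translation":[0.0,0,0.6],"angular":[0,0,0],"gripper":1}
    - {"translation":[0,0,0],"angular":[0,0,0],"gripper":1}
    - {"translation":[0,0,0],"angular":[0,0,0],"gripper":1}

```text
t: 10.85
tool_pos: [0.3666, -0.0687, 0.0213]
tool_rot: [0.19, 3.053, -0.004]
contact_force: [-0.3, 0.4, 0.2]
opening: 0.0854
grip_force: 0.0
```

```bash
python3 - <<'E'
from h import *
print(np.round(ctrl.get_obs()["q"],2),ctrl.get_obs()["contact_force"])
plan((-.34,-.006,.014),5)
E
```

```text
[-0.4  -0.45  2.41  0.03  1.1  -1.86] [-0.31818338  0.41628561  0.16108459]
z-axis [ 0.09 -0.01 -1.  ] at k [-369.6  -10.    21.3] ang [ 0.018 -0.034 -0.005] tr(new axes) [-0.72  0.1   0.25] tr(old axes) [-0.72  0.1   0.24]
```

>>> drive_tool:
  steps:
    - {"translation":[0,0.05,0.1],"angular":[0,0,0],"gripper":1}
    - {"translation":[-0.25,0.05,0.08],"angular":[0,0,0],"gripper":1}
    - {"translation":[-0.25,0,0.022],"angular":[0,0,0],"gripper":1}
    - {"translation":[-0.25,0,0.022],"angular":[0,0,0],"gripper":1}
    - {"translation":[-0.25,0,0.022],"angular":[0,0,0],"gripper":1}
    - {"translation":[-0.25,0,0.022],"angular":[0,0,0],"gripper":1}
    - {"translation":[-0.25,0,0.022],"angular":[0,0,0],"gripper":1}
    - {"translation":[-0.25,0,0.022],"angular":[0,0,0],"gripper":1}

```text
t: 11.85
tool_pos: [0.4368, -0.0727, 0.014]
tool_rot: [0.189, 3.056, -0.002]
contact_force: [-6.5, 0.2, 5.8]
opening: 0.0854
grip_force: 3.5
```

>>> drive_tool:
  steps:
    - {"translation":[-0.25,0,0.022],"angular":[0,0,0],"gripper":1}
    - {"translation":[-0.25,0,0.022],"angular":[0,0,0],"gripper":1}
    - {"translation":[-0.25,0,0.022],"angular":[0,0,0],"gripper":1}
    - {"translation":[-0.25,0,0.022],"angular":[0,0,0],"gripper":1}
    - {"translation":[-0.25,0,0.022],"angular":[0,0,0],"gripper":1}
    - {"translation":[0,0,0],"angular":[0,0,0],"gripper":1}

```text
t: 12.6
tool_pos: [0.488, -0.0792, 0.0139]
tool_rot: [0.19, 3.052, -0.003]
contact_force: [0.7, -0.0, 1.5]
opening: 0.085
grip_force: 0.0
```

```bash
cat >> h.py <<'E'
def dish(lo=-.36):
    for n in ("scene","top"):
        im=grab(n);P=cloud(im);Q=(P-O)@np.c_[EX,EY,[0,0,1]]
        c=im["color"].astype(int); 
        m=(Q[...,2]>.042)&(Q[...,2]<.066)&(abs(Q[...,1])<.105)&(Q[...,0]>lo)&(Q[...,0]<-.03)&(c.min(2)>75)
        s=Q[m]
        r=cv2.minAreaRect((s[:,:2]*1000).astype(np.float32));print(n,len(s),r,np.round(np.percentile(s,[1,99],axis=0)*1000,1).tolist())
        np.savez(n+"1.npz",**im)
E
python3 - <<'E'
from h import *
o=ctrl.get_obs();plan((-.16,-.006,.014),5)
dish()
E
```

```text
z-axis [ 0.09 -0.01 -1.  ] at k [-247.8   -5.4   13.9] ang [ 0.023 -0.025 -0.001] tr(new axes) [-2.19 -0.01  0.19] tr(old axes) [-2.19 -0.01  0.18]
scene 498 ((-186.2293243408203, -0.8022384643554688), (109.10618591308594, 153.0663299560547), 0.14415796101093292) [[-238.4, -76.4, 42.4], [-131.8, 74.2, 57.6]]
top 461 ((-184.294921875, 0.48177337646484375), (103.18988800048828, 150.53404235839844), 0.06049468740820885) [[-227.3, -74.6, 42.1], [-133.2, 75.5, 60.0]]
```

>>> drive_tool:
  steps:
    - {"translation":[-0.25,0,0.024],"angular":[0,-0.1,0],"gripper":1}
    - {"translation":[-0.25,0,0.027],"angular":[0,-0.1,0],"gripper":1}
    - {"translation":[-0.25,0,0.03],"angular":[0,-0.1,0],"gripper":1}
    - {"translation":[-0.25,0,0.033],"angular":[0,-0.1,0],"gripper":1}
    - {"translation":[-0.25,0,0.036],"angular":[0,-0.1,0],"gripper":1}
    - {"translation":[-0.25,0,0.04],"angular":[0,-0.1,0],"gripper":1}
    - {"translation":[-0.25,0,0.043],"angular":[0,-0.1,0],"gripper":1}
    - {"translation":[0,0,0],"angular":[0,0,0],"gripper":1}

```text
t: 13.7
tool_pos: [0.5582, -0.0883, 0.0138]
tool_rot: [0.184, 2.954, -0.013]
contact_force: [-0.0, 0.2, 0.0]
opening: 0.0858
grip_force: 0.0
```

```bash
python3 - <<'E'
from h import *
o=ctrl.get_obs();plan((-.16,-.006,.014),10.6)
dish(-.24)
E
```

```text
z-axis [ 0.18 -0.02 -0.98] at k [-177.1   -5.7   13.8] ang [ 0.018 -0.019 -0.005] tr(new axes) [-0.42 -0.01  0.07] tr(old axes) [-0.42 -0.01  0.07]
scene 346 ((-120.19937896728516, -0.7529144287109375), (104.33358764648438, 154.0110321044922), 0.40264764428138733) [[-171.8, -77.5, 42.2], [-70.7, 74.2, 58.1]]
top 232 ((-130.84451293945312, 0.21343994140625), (80.25999450683594, 150.75054931640625), 0.30727317929267883) [[-170.2, -74.8, 42.3], [-91.8, 75.3, 60.9]]
```

>>> drive_tool:
  steps:
    - {"translation":[-0.25,0,0.045],"angular":[0,0,0],"gripper":1}
    - {"translation":[-0.2,0,0.037],"angular":[0,0,0],"gripper":1}
    - {"translation":[-0.14,0,0.025],"angular":[0,0,0],"gripper":1}
    - {"translation":[0,0,0],"angular":[0,0,0],"gripper":1}
    - {"translation":[0.25,0,-0.045],"angular":[0,0,0],"gripper":1}
    - {"translation":[0.5,0,-0.09],"angular":[0,0,0],"gripper":1}
    - {"translation":[0.75,0,-0.14],"angular":[0,0,0],"gripper":1}
    - {"translation":[0,0,0],"angular":[0,0,0],"gripper":1}

```text
t: 14.8
tool_pos: [0.5179, -0.0828, 0.0125]
tool_rot: [0.185, 2.957, -0.012]
contact_force: [0.3, 0.1, -0.8]
opening: 0.0858
grip_force: 0.0
```

```bash
python3 - <<'E'
from h import *
o=ctrl.get_obs();plan((-.218,-.19,.16),12)
dish(-.2)
im=np.load("scene1.npz")
cv2.imwrite("pics/e.png",cv2.resize(im["color"][150:350,230:420,::-1],(570,600),interpolation=cv2.INTER_CUBIC))
E
```

```text
z-axis [ 0.21 -0.03 -0.98] at k [-217.7   -5.3   12.5] ang [ 0.021 -0.218 -0.007] tr(new axes) [-0.76 -4.62 -3.61] tr(old axes) [-0.65 -4.61 -3.64]
scene 277 ((-105.96963500976562, -1.3396987915039062), (77.55409240722656, 153.16439819335938), 1.1313666105270386) [[-144.0, -77.3, 42.3], [-69.4, 74.4, 58.0]]
top 279 ((-118.9310302734375, 0.22016143798828125), (57.97161102294922, 150.4517822265625), 0.37305697798728943) [[-147.4, -74.7, 42.4], [-91.8, 75.1, 60.7]]
```

View pics/e.png

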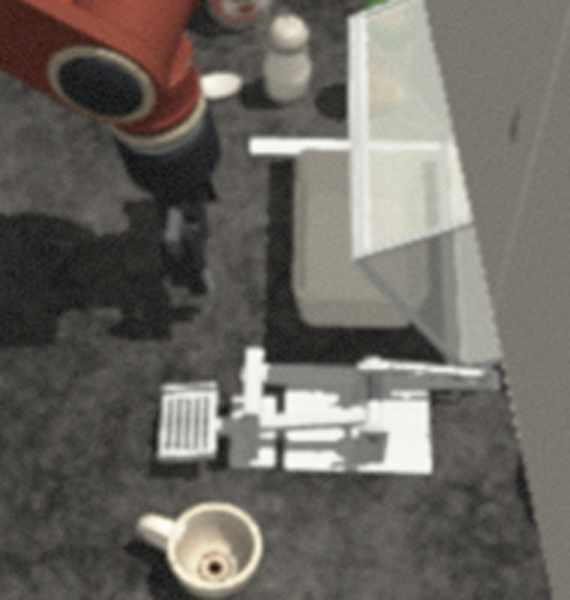

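Dish front edge is at keeper x of about −146, so its centre is at about −94; it is centred and square. Now to free the lever.

>>> drive_tool:
  steps:
    - {"translation":[-0.15,0,-0.9],"angular":[0,-0.2,0],"gripper":1}
    - {"translation":[-0.2,0,-0.95],"angular":[0,0,0],"gripper":0.5}
    - {"translation":[-0.2,0,-0.95],"angular":[0,0,0],"gripper":0}
    - {"translation":[-0.15,0,-0.8],"angular":[0,0,0],"gripper":0}
    - {"translation":[0,-0.8,0],"angular":[0,0,0],"gripper":0}
    - {"translation":[0,-0.8,0],"angular":[0,0,0],"gripper":0}
    - {"translation":[0,-0.8,0],"angular":[0,0,0],"gripper":0}
    - {"translation":[0,-0.8,0],"angular":[0,0,0],"gripper":0}

```text
t: 15.9
tool_pos: [0.5038, -0.2122, 0.1606]
tool_rot: [0.182, 2.926, -0.016]
contact_force: [0.6, 0.6, 0.0]
opening: 0.0001
grip_force: 0.0
```

>>> drive_tool:
  steps:
    - {"translation":[0,-0.83,0],"angular":[0,0,0],"gripper":0}
    - {"translation":[0,0,0],"angular":[0,0,0],"gripper":0}

```text
t: 16.15
tool_pos: [0.4994, -0.2459, 0.1604]
tool_rot: [0.187, 2.927, -0.017]
contact_force: [0.1, 0.1, -0.0]
opening: 0.0004
grip_force: 0.0
```

```bash
python3 - <<'E'
from h import *
plan((-.218,-.167,.05),12)
E
```

```text
z-axis [ 0.21 -0.03 -0.98] at k [-215.9 -169.4  160.4] ang [ 0.009 -0.    -0.025] tr(new axes) [0.63 0.06 2.69] tr(old axes) [0.63 0.06 2.69]
```

>>> drive_tool:
  steps:
    - {"translation":[0.2,0.03,0.9],"angular":[0,0,0],"gripper":0}
    - {"translation":[0.2,0.03,0.9],"angular":[0,0,0],"gripper":0}
    - {"translation":[0.2,0,0.85],"angular":[0,0,0],"gripper":0}
    - {"translation":[0.03,0,0.12],"angular":[0,0,0],"gripper":0}
    - {"translation":[0.03,0,0.12],"angular":[0,0,0],"gripper":0}
    - {"translation":[0.03,0,0.12],"angular":[0,0,0],"gripper":0}
    - {"translation":[0,0,0],"angular":[0,0,0],"gripper":0}

```text
t: 17.02
tool_pos: [0.4976, -0.2409, 0.037]
tool_rot: [0.182, 2.927, -0.016]
contact_force: [0.8, 0.8, 0.2]
opening: -0.0002
grip_force: 0.0
```

```bash
python3 - <<'E'
from h import *
plan((-.218,-.167,.0235),12)
E
```

```text
z-axis [ 0.21 -0.03 -0.98] at k [-218.3 -164.7   37. ] ang [ 0.015 -0.002 -0.003] tr(new axes) [ 0.06 -0.06  0.33] tr(old axes) [ 0.06 -0.06  0.33]
```

>>> drive_tool:
  steps:
    - {"translation":[0,-0.05,0],"angular":[0,0,0],"gripper":0}
    - {"translation":[0.02,0,0.09],"angular":[0,0,0],"gripper":0}
    - {"translation":[0.02,0,0.09],"angular":[0,0,0],"gripper":0}
    - {"translation":[0.02,0,0.09],"angular":[0,0,0],"gripper":0}
    - {"translation":[0.01,0,0.06],"angular":[0,0,0],"gripper":0}
    - {"translation":[0,0,0],"angular":[0,0,0],"gripper":0}

```text
t: 17.77
tool_pos: [0.4979, -0.2434, 0.0242]
tool_rot: [0.182, 2.926, -0.017]
contact_force: [-2.5, -0.0, 9.7]
opening: -0.0
grip_force: 4.9
```

>>> drive_tool:
  steps:
    - {"translation":[0,0.05,0.03],"angular":[0,0,0],"gripper":0}
    - {"translation":[0,0.1,0],"angular":[0,0,0],"gripper":0}
    - {"translation":[0,0.1,0],"angular":[0,0,0],"gripper":0}
    - {"translation":[0,0.1,0],"angular":[0,0,0],"gripper":0}
    - {"translation":[0,0.1,0],"angular":[0,0,0],"gripper":0}
    - {"translation":[0,0.05,0],"angular":[0,0,0],"gripper":0}
    - {"translation":[0,0,0],"angular":[0,0,0],"gripper":0}

```text
t: 18.65
tool_pos: [0.5006, -0.2238, 0.0236]
tool_rot: [0.181, 2.926, -0.018]
contact_force: [-5.6, 1.0, 13.3]
opening: 0.0
grip_force: 7.0
```

```bash
python3 - <<'E'
from h import *
print(w2k(ctrl.get_obs()["tool_pos"]))
E
```

```text
[-0.21747339 -0.14729152  0.02363408]
```

>>> drive_tool:
  steps:
    - {"translation":[0,0.07,0],"angular":[0,0,0],"gripper":0}
    - {"translation":[0,0.07,0],"angular":[0,0,0],"gripper":0}
    - {"translation":[0,0,0],"angular":[0,0,0],"gripper":0}

```text
t: 19.02
tool_pos: [0.5016, -0.2204, 0.0242]
tool_rot: [0.181, 2.925, -0.025]
contact_force: [-5.2, -6.7, 11.3]
opening: 0.0001
grip_force: 5.8
```

>>> drive_tool:
  steps:
    - {"translation":[-0.01,-0.02,-0.04],"angular":[0,0,0],"gripper":0}
    - {"translation":[-0.01,0,-0.04],"angular":[0,0,0],"gripper":0}
    - {"translation":[-0.01,0,-0.04],"angular":[0,0,0],"gripper":0}
    - {"translation":[-0.01,0,-0.04],"angular":[0,0,0],"gripper":0}
    - {"translation":[-0.01,0,-0.04],"angular":[0,0,0],"gripper":0}
    - {"translation":[-0.01,0,-0.04],"angular":[0,0,0],"gripper":0}
    - {"translation":[-0.01,0,-0.04],"angular":[0,0,0],"gripper":0}
    - {"translation":[-0.01,0,-0.04],"angular":[0,0,0],"gripper":0}

```text
t: 20.02
tool_pos: [0.5, -0.2177, 0.0343]
tool_rot: [0.182, 2.93, -0.014]
contact_force: [-3.9, -1.2, 3.0]
opening: -0.0001
grip_force: 2.0
```

>>> drive_tool:
  steps:
    - {"translation":[-0.01,0,-0.04],"angular":[0,0,0],"gripper":0}
    - {"translation":[-0.01,0,-0.04],"angular":[0,0,0],"gripper":0}
    - {"translation":[-0.01,0,-0.04],"angular":[0,0,0],"gripper":0}
    - {"translation":[-0.01,0,-0.04],"angular":[0,0,0],"gripper":0}

```text
t: 20.52
tool_pos: [0.5007, -0.2178, 0.0413]
tool_rot: [0.182, 2.929, -0.014]
contact_force: [-4.7, 0.7, 4.6]
opening: 0.0001
grip_force: 2.5
```

>>> drive_tool:
  steps:
    - {"translation":[-0.01,0,-0.04],"angular":[0,0,0],"gripper":0}
    - {"translation":[-0.01,0,-0.04],"angular":[0,0,0],"gripper":0}
    - {"translation":[-0.01,0,-0.04],"angular":[0,0,0],"gripper":0}
    - {"translation":[-0.01,0,-0.04],"angular":[0,0,0],"gripper":0}
    - {"translation":[-0.01,0,-0.04],"angular":[0,0,0],"gripper":0}
    - {"translation":[-0.01,0,-0.04],"angular":[0,0,0],"gripper":0}
    - {"translation":[-0.01,0,-0.04],"angular":[0,0,0],"gripper":0}
    - {"translation":[-0.01,0,-0.04],"angular":[0,0,0],"gripper":0}

```text
t: 21.52
tool_pos: [0.5015, -0.2183, 0.0551]
tool_rot: [0.182, 2.928, -0.015]
contact_force: [-5.1, 1.2, 6.7]
opening: 0.0
grip_force: 3.2
```

>>> drive_tool:
  steps:
    - {"translation":[-0.01,0,-0.04],"angular":[0,0,0],"gripper":0}
    - {"translation":[-0.01,0,-0.04],"angular":[0,0,0],"gripper":0}
    - {"translation":[-0.01,0,-0.04],"angular":[0,0,0],"gripper":0}
    - {"translation":[-0.01,0,-0.04],"angular":[0,0,0],"gripper":0}
    - {"translation":[-0.01,0,-0.04],"angular":[0,0,0],"gripper":0}
    - {"translation":[-0.01,0,-0.04],"angular":[0,0,0],"gripper":0}
    - {"translation":[-0.01,0,-0.04],"angular":[0,0,0],"gripper":0}
    - {"translation":[-0.01,0,-0.04],"angular":[0,0,0],"gripper":0}

```text
t: 22.52
tool_pos: [0.5027, -0.2188, 0.0691]
tool_rot: [0.182, 2.926, -0.016]
contact_force: [-4.5, 1.4, 7.7]
opening: 0.0001
grip_force: 3.7
```

>>> drive_tool:
  steps:
    - {"translation":[-0.005,0,-0.03],"angular":[0,0,0],"gripper":0}
    - {"translation":[-0.005,0,-0.03],"angular":[0,0,0],"gripper":0}
    - {"translation":[-0.005,0,-0.03],"angular":[0,0,0],"gripper":0}
    - {"translation":[-0.005,0,-0.03],"angular":[0,0,0],"gripper":0}
    - {"translation":[-0.005,0,-0.03],"angular":[0,0,0],"gripper":0}
    - {"translation":[-0.005,0,-0.03],"angular":[0,0,0],"gripper":0}
    - {"translation":[-0.005,0,-0.03],"angular":[0,0,0],"gripper":0}
    - {"translation":[-0.005,0,-0.03],"angular":[0,0,0],"gripper":0}

```text
t: 23.52
tool_pos: [0.5043, -0.2195, 0.0803]
tool_rot: [0.183, 2.921, -0.019]
contact_force: [0.7, 0.4, 4.0]
opening: -0.0001
grip_force: 2.2
```

>>> drive_tool:
  steps:
    - {"translation":[-0.005,0,-0.03],"angular":[0,0,0],"gripper":0}
    - {"translation":[-0.005,0,-0.03],"angular":[0,0,0],"gripper":0}
    - {"translation":[-0.005,0,-0.03],"angular":[0,0,0],"gripper":0}
    - {"translation":[-0.005,0,-0.03],"angular":[0,0,0],"gripper":0}
    - {"translation":[-0.005,0,-0.03],"angular":[0,0,0],"gripper":0}
    - {"translation":[-0.005,0,-0.03],"angular":[0,0,0],"gripper":0}
    - {"translation":[-0.005,0,-0.03],"angular":[0,0,0],"gripper":0}
    - {"translation":[-0.005,0,-0.03],"angular":[0,0,0],"gripper":0}

```text
t: 24.52
tool_pos: [0.5009, -0.2182, 0.0871]
tool_rot: [0.182, 2.928, -0.015]
contact_force: [0.2, -0.1, 0.5]
opening: -0.0002
grip_force: 0.0
```

Contact is gone at z 0.087, so the lever is up. I'll withdraw upwards and back, then look.

>>> drive_tool:
  steps:
    - {"translation":[-0.03,0,-0.2],"angular":[0,0,0],"gripper":0}
    - {"translation":[-0.1,0,-0.5],"angular":[0,0,0],"gripper":0}
    - {"translation":[0,0,-0.9],"angular":[0,0,0],"gripper":0}
    - {"translation":[0.3,0,-0.9],"angular":[0,0,0],"gripper":0}
    - {"translation":[0.9,0,0],"angular":[0,0,0],"gripper":0}
    - {"translation":[0.9,0,0],"angular":[0,0,0],"gripper":0}
    - {"translation":[0,0,0],"angular":[0,0,0],"gripper":0}

```text
t: 25.4
tool_pos: [0.4024, -0.206, 0.1682]
tool_rot: [0.184, 2.928, -0.015]
contact_force: [0.1, 0.1, -0.5]
opening: 0.0002
grip_force: 0.0
```

```bash
python3 - <<'E'
from h import *
print(ctrl.get_obs()["tool_pos"],ctrl.get_obs()["contact_force"])
im=grab("scene");P=cloud(im);Q=(P-O)@np.c_[EX,EY,[0,0,1]]
s=Q[(abs(Q[...,1])<.09)&(Q[...,0]>-.17)&(Q[...,0]<-.08)];print("cover top z",np.percentile(s[:,2],[5,50,95]))
s=Q[(abs(Q[...,1]+.155)<.028)&(abs(Q[...,0]+.222)<.02)];print("plate",np.median(s,0))
cv2.imwrite("pics/f.png",cv2.resize(im["color"][110:420,220:420,::-1],(387,600),interpolation=cv2.INTER_CUBIC))
E
```

```text
[ 0.40242869 -0.20600407  0.16821151] [ 0.14962968  0.11498192 -0.46216772]
cover top z [0.10117345 0.10597903 0.62892408]
plate [-0.2218938  -0.15762551  0.07637305]
```

View pics/f.png

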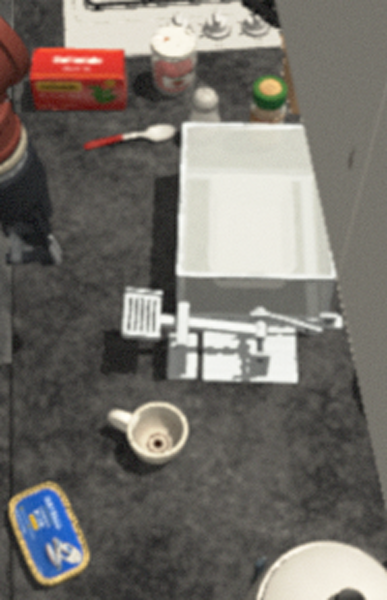

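The cover is closed (top at 106 mm) with the dish visible inside it, around crop (250,220). The lever is up, nothing else has moved and the robot is clear.

```bash
python3 -c "
from station import ctrl
print(ctrl.finish_job())"
```

```text
the job is handed in; nothing more can be done
None
```

The butter dish is away under the closed cover, the lever is back up, and the other things stand where they were; I handed the job in at about 25 s of the 67 s allowed, with the robot touching nothing.

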